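Move the metal samples from the queue rack to the spectrometer tray in list order

ROBOT

A 7-joint arm with a two-finger parallel gripper is mounted at the origin on a cart in front of the work surface, level with it; the furniture and walls round the work are solid. World frame = base frame: x ahead of the robot, y to its left, z up, the work surface at z = 0. Lengths are in m, angles in rad, forces in N, time in s.
With the tool pointing down it reaches from about 0.425 to 1.025 m from the base axis. Payload 9.4 kg.
Tool frame: the origin (TCP) lies at the centre of the arm's flange, where the gripper is bolted on; the fingertips stand 186 mm ahead of it and the grasp point (between the pads) lies 167 mm ahead of it; z points along the fingers, y is the direction in which the jaws open and shut (so a half turn about z gives the same grasp; the last joint's range is limited). The gripper opens to 93 mm and grips with 3 to 60 N. Pads are 15 mm wide; open, the fingers measure 128 mm over their backs; the gripper's body (75 mm by 188 mm) begins 65 mm behind the grasp point.
Start: joints at [-1.227, 0.599, -0.003, 1.599, 0.002, 0.943, -0.08], TCP at [0.296, 0.662, 0.405] pointing down, gripper open.
Joint ranges: [-2.57, 2.57], [-0.35, 1.97], [-1.29, 1.29], [0.11, 2.56], [-1.05, 4.19], [0.11, 1.86], [-2.63, 2.63]. Speed limits (rad/s): [2.22, 2.22, 3.01, 3.01, 3.14, 3.14, 3.14].

INTERFACE

Orientations are given as a unit quaternion [w, x, y, z].
In Python, from plant import env gives the robot as it stands.
- The arm moves only by the tool move_arm, never from a script. Its argument "moves" is a list that holds one entry, the list of rows, each a list of 5 numbers: the shift along the tool's x, y, z in cm, then the turn about the tool's z in degrees, then the finger opening in cm, from 0 to 9.3. A call has exactly 10 rows; each row is the pose to reach, as a shift and turn from the pose commanded when the call began, along the tool's axes at that moment; what a row does not reach only later rows make up. A row lasts 1/10 s, in which the tool goes at most 50 mm and 8.59 degrees, less where a joint would pass 70% of its speed; a pose out of reach is approached as far as the arm can. A call with a gripper value outside its range is refused whole. The fingers move at their own pace and stop on an object; "grip_force" is the grip in N (left out, the last holds). Time passes only in rows, so rows that repeat a pose let the fingers close, or fill a call up. It gives the time, the measured TCP pose, the force and the opening at its end, in the units of the state.
- env.get_state(): the state, without advancing time (a new reading comes with each control period).
- env.snapshot(name): name is "scene" or "top" or "wrist"; returns the picture (420x560x3 uint8, red, green, blue); there is no depth.
- env.camera_info(name): a dict with "fx", "fy", "cx", "cy" (pixels), "world_to_cam" (4x4, takes a point from world to camera coordinates); the wrist camera has in their place "mount" (4x4, takes a point from camera to tool coordinates, whose origin is the TCP and whose axes are the flange's). Camera axes: x right, y down, z forward; pixel columns grow to the right and rows downward; lengths in m; the calibration is good to about 2 mm. A picture is of the moment at which its call begins: read the wrist's pose just before it. camera_info takes no time and is no camera call.
- env.job_done(): hands the job in, once; it reports no verdict.
The state is a dict: "time": time; "q": joint angles; "dq": joint speeds; "joint_torque": joint torques, N m; "tool_pos": TCP position; "tcp_rot": TCP orientation; "force": force on the tool from outside, world axes, zero at the start; "ft_torque": the same for the moment, N m; "finger_gap": finger opening in m.
Only numpy, scipy, OpenCV 4.12 (cv2) and the standard library are available. Lean on these libraries where they do the work, as an engineer would, in place of code of your own. Each camera call takes 0.05 s, during which the arm holds its last target.

TASK

Move the four metal samples from the wooden rack to the empty aluminium spectrometer tray, keeping their order: each goes into the pocket with the same number, and in both racks the pockets are numbered from the handle, the first one next to it. Results are booked by pocket number, so transfer them strictly in turn, one at a time straight from rack to tray, starting with the first, never laying one down on the bench, and seat each upright on the floor of its pocket. Leave the loupe, the grease tin and the small jar beside the racks where they are.

Things in the scene. Friction and masses are not known exactly. Their poses are not given: they have to be found in the camera images.
- tall_sample_mid (a point): the tallest sample: round, 34 mm across, 45 mm high, bare grey metal, stands upright, loose. The point is its centre, half-way up; z is its axis, up.
- middle_sample_mid (a point): the sample of middle height: round, 36 mm across, 28 mm high, bare grey metal, stands upright, loose. The point is its centre, half-way up; z is its axis, up.
- flat_sample_mid (a point): the flat disc sample: round, 38 mm across, 16 mm high (10 mm stand out of a pocket), bare grey metal, stands upright, loose. The point is its centre, half-way up; z is its axis, up.
- block_sample_mid (a point): the rectangular block sample: 24 mm (its x) by 40 mm (its y), 25 mm high, bare grey metal, stands upright, loose. The point is its centre, half-way up; z is its axis, up. In the rack its 40 mm length lies along the row, within about 0.15 rad.
- queue_rack: wooden rack with a dark bow handle at one end, fixed to the bench; at the start a sample in each of its 4 pockets, up to 3 mm off centre, in any order. 64 x 252 mm, top face 14 mm high. Origin under the middle of the row, at bench level; y runs along the row to the handle (at y = +127 mm, 52 mm wide, top 42 mm high), z up. Pockets 1 to 4 are centred at y = +84, +28, -28, -84 mm, x = 0; floors 8 mm high.
- instrument_tray: bare aluminium tray of the same pattern, sizes and axes as the wooden rack, fixed, empty at the start. Pockets are square, 50 x 50 mm, 6 mm deep, with a small lead-in bevel and 6 mm ribs between them: pocket 1, next to the handle, is centred at y = +84 mm, then +28, -28 and -84 mm, x = 0. Pocket floors are 8 mm, the top face 14 mm above the bench; y points to the handle.
- loupe_mid (a point): bystander: black loupe with a white band, 36 mm across, 26 mm high, loose, standing beside the wooden rack about 0.11 m from its middle line. The point is its centre.
- grease_tin_mid (a point): bystander: flat round tin with a green lid, 54 mm across, 20 mm high, loose, standing beside the aluminium tray about 0.11 m from its middle line. The point is its centre.
- small_jar_mid (a point): bystander: small white jar, 45 mm across, 24 mm high, loose, standing beside the aluminium tray, on the other side from the tin. The point is its centre.
Not all that is in view belongs to the job. What is shaped like the part that bears flat_sample_mid but yellow is not meant. What is shaped like the part that bears tall_sample_mid but green is not meant.

How it is judged:
By the outcome, as a careful person would: the job done as asked, in the order asked, and still so for the second after the job is handed in, with the robot touching nothing.
It also fails if it takes over 109 s, if anything falls off the work surface, if the arm or the gripper's body presses on something with over 40 N, if the wrist force passes 120 N, or if a joint passes its speed limit or range.

## Working session

There is one attempt and no reset: what is moved stays moved. The work goes in short steps, Python scripts to look and compute and a tool call to move; the robot and the scene stay as the last step left them, time stands still between calls to the robot, and variables do not carry over. Pictures are saved under pics/ and viewed, and the job is handed in when it is done.

Besides the shell and the picture viewer there is one more tool, called after ">>>" as name(argument=value, ...), one argument or row to a line, values as JSON. move_arm: Moves the arm, as the interface text tells. Its arguments: {"type":"object","properties":{"moves":{"type":"array","items":{"type":"array","items":{"type":"array","items":{"type":"number"}}}},"grip_force":{"type":"number"}},"required":["moves"]}

```bash
ls; mkdir -p pics; python3 - <<'E'
from plant import env
import cv2
s=env.get_state(); print(s)
for n in ["scene","top","wrist"]:
    im=env.snapshot(n); cv2.imwrite(f"pics/{n}0.png",im[:,:,::-1]); print(n,env.camera_info(n))
print(env.get_state()["time"])
E
```

```text
pics
{'time': 0.0, 'q': array([-1.22669366,  0.60012622, -0.00252139,  1.60008047,  0.00179704,
        0.9429159 , -0.07979828]), 'dq': array([ 2.09945185e-04,  6.23426157e-04, -7.14508137e-05, -5.95868356e-04,
       -5.31777339e-04,  5.30702234e-04, -8.75389263e-04]), 'joint_torque': array([-2.67580554e-04, -7.65070510e+01,  1.49797205e+00, -2.52348644e+01,
       -5.23143425e-02,  1.69088866e-02,  1.48611143e-04]), 'tool_pos': array([0.29608388, 0.66158318, 0.40387692]), 'tcp_rot': array([-8.52153505e-05,  2.08832599e-01,  9.77951104e-01, -7.59225082e-04]), 'force': array([-0.04100453, -0.82857573, -0.48907917]), 'ft_torque': array([-0.00362314,  0.01653879, -0.06557507]), 'finger_gap': 0.0926449580832227}
scene {'fx': 425.3362692243928, 'fy': 425.3362692243928, 'cx': 280.5999993900113, 'cy': 210.29144298126218, 'world_to_cam': array([[ 0.61032724, -0.79189482,  0.0200813 , -0.36811749],
       [-0.53407235, -0.43007676, -0.7278741 ,  0.25659566],
       [ 0.58503623,  0.43351652, -0.68541669,  0.63766065],
       [ 0.        ,  0.        ,  0.        ,  1.        ]])}
top {'fx': 468.598820073572, 'fy': 468.598820073572, 'cx': 287.20434426233834, 'cy': 210.9302996828053, 'world_to_cam': array([[-0.00437047, -0.99986814, -0.01563946, -0.08827726],
       [-0.99794549,  0.00536068, -0.06384405,  0.50613412],
       [ 0.06391947,  0.0153283 , -0.99783733,  0.93667431],
       [ 0.        ,  0.        ,  0.        ,  1.        ]])}
wrist {'fx': 307.2422906722744, 'fy': 307.2422906722744, 'cx': 280.50707259975707, 'cy': 204.67875789530825, 'mount': array([[ 2.86664573e-04, -9.59617386e-01, -2.81308353e-01,
         7.69526799e-02],
       [ 9.99999899e-01,  3.72435022e-04, -2.51434331e-04,
         3.34780653e-04],
       [ 3.46049838e-04, -2.81308253e-01,  9.59617396e-01,
         2.04761457e-02],
       [ 0.00000000e+00,  0.00000000e+00,  0.00000000e+00,
         1.00000000e+00]])}
0.15
```

View pics/scene0.png

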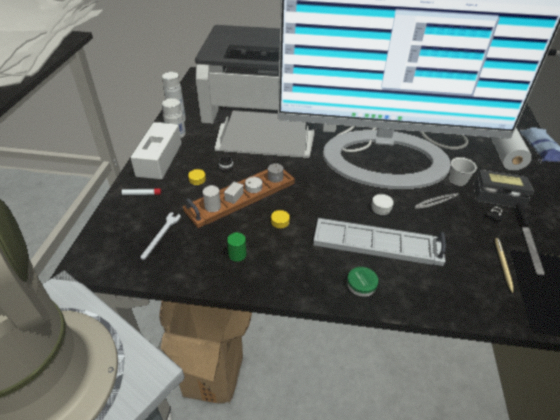

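View pics/top0.png

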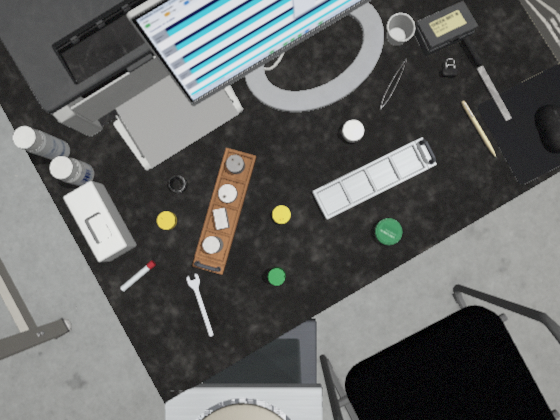

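View pics/wrist0.png

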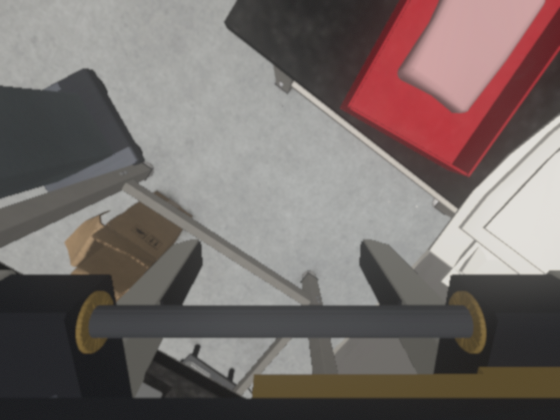

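```bash
python3 - <<'E'
import cv2
t=cv2.imread('pics/top0.png'); s=cv2.imread('pics/scene0.png')
cv2.imwrite('pics/c1.png',cv2.resize(t[135:285,150:300],None,fx=4,fy=4,interpolation=cv2.INTER_CUBIC))
cv2.imwrite('pics/c2.png',cv2.resize(t[110:255,300:450],None,fx=4,fy=4,interpolation=cv2.INTER_CUBIC))
cv2.imwrite('pics/c3.png',cv2.resize(s[145:265,170:310],None,fx=5,fy=5,interpolation=cv2.INTER_CUBIC))
cv2.imwrite('pics/c4.png',cv2.resize(s[180:300,300:460],None,fx=5,fy=5,interpolation=cv2.INTER_CUBIC))
E
```

```text
(no output)
```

View pics/c1.png

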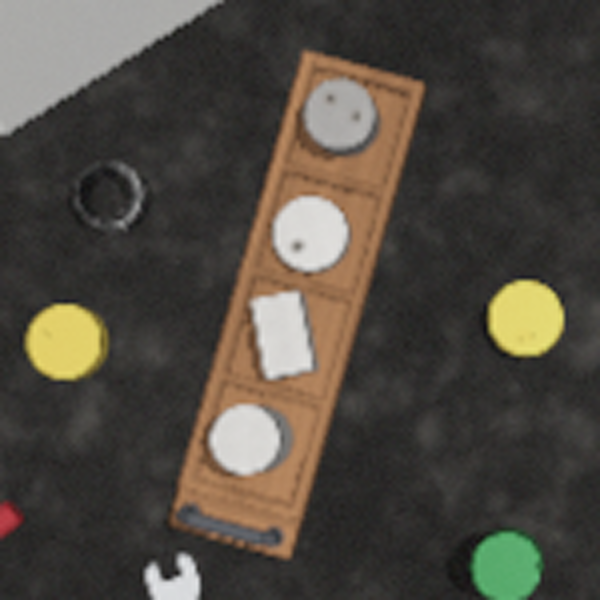

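View pics/c2.png

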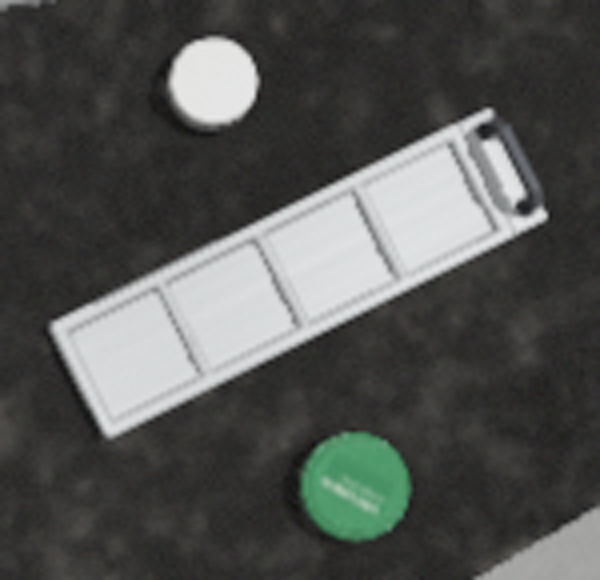

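View pics/c3.png

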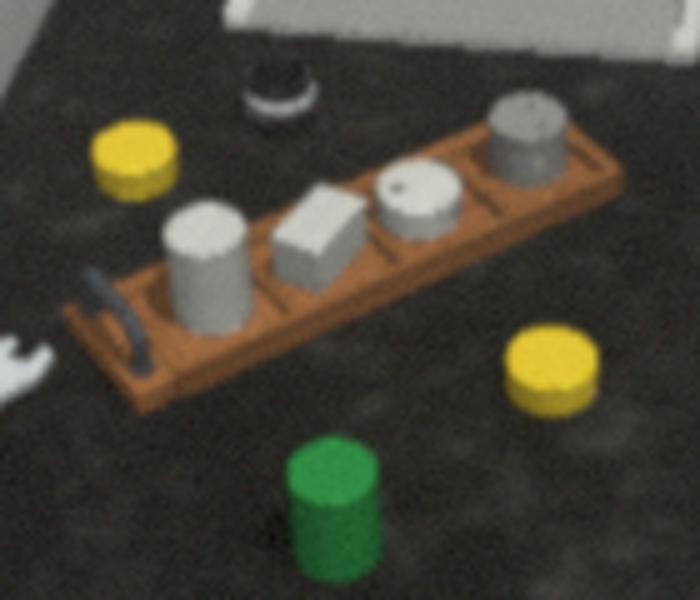

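View pics/c4.png

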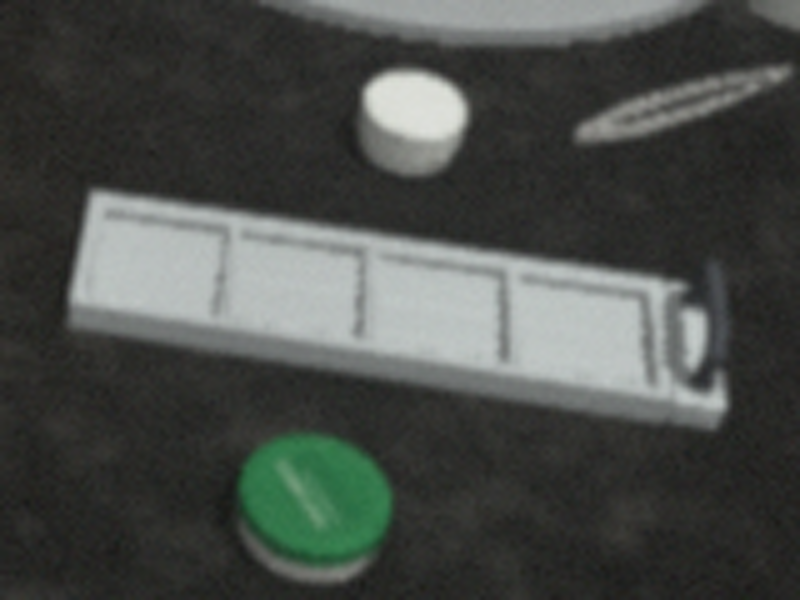

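```bash
cat > h.py <<'E'
import numpy as np
from scipy.spatial.transform import Rotation as R
from plant import env
def ray(cam,uv,state=None):
    i=env.camera_info(cam); u,v=uv
    d=np.array([(u-i['cx'])/i['fx'],(v-i['cy'])/i['fy'],1.])
    if cam=='wrist':
        q=np.array(state['tcp_rot']); Rt=R.from_quat(q[[1,2,3,0]]).as_matrix()
        M=i['mount']; return Rt@M[:3,3]+state['tool_pos'], Rt@M[:3,:3]@d
    W=i['world_to_cam']; return -W[:3,:3].T@W[:3,3], W[:3,:3].T@d
def atz(cam,uv,z,state=None):
    o,d=ray(cam,uv,state); return o+d*(z-o[2])/d[2]
def tri(rays):
    A=0;b=0
    for o,d in rays:
        d=d/np.linalg.norm(d);P=np.eye(3)-np.outer(d,d);A=A+P;b=b+P@o
    p=np.linalg.solve(A,b)
    return p,[np.linalg.norm(np.cross(p-o,d/np.linalg.norm(d)))*1e3 for o,d in rays]
def proj(cam,p,state=None):
    i=env.camera_info(cam)
    if cam=='wrist':
        q=np.array(state['tcp_rot']); Rt=R.from_quat(q[[1,2,3,0]]).as_matrix()
        M=i['mount']; c=M[:3,:3].T@(Rt.T@(np.array(p)-state['tool_pos'])-M[:3,3])
    else:
        W=i['world_to_cam']; c=W[:3,:3]@p+W[:3,3]
    return np.array([i['fx']*c[0]/c[2]+i['cx'],i['fy']*c[1]/c[2]+i['cy']])
def oc(x,y,f,ox,oy): return ((x+.5)/f-.5+ox,(y+.5)/f-.5+oy)
def rackfit(P): # P: corners in order handle-left.. returns center & yaw of y axis
    pass
E
python3 - <<'E'
from h import *
np.set_printoptions(precision=4,suppress=True)
T=dict(tall=(245,440),block=(282,335),flat=(310,233),mid=(340,116))
S=dict(tall=(206,230),block=(320,215),flat=(420,186),mid=(528,116))
for k in T:
    p,e=tri([ray('top',oc(*T[k],4,150,135)),ray('scene',oc(*S[k],5,170,145))]); print(k,p,e)
c=[atz('top',oc(*p,4,150,135),.014)[:2] for p in [(305,52),(424,84),(291,557),(172,522)]]
c=np.array(c);print('q',c,c.mean(0),np.linalg.norm(c-np.roll(c,-1,0),axis=1)); a=(c[2]+c[3]-c[0]-c[1]);print(np.arctan2(a[1],a[0]))
p,e=tri([ray('top',oc(305,52,4,150,135)),ray('scene',oc(572,113,5,170,145))]);print(p,e)
p,e=tri([ray('top',oc(424,84,4,150,135)),ray('scene',oc(623,168,5,170,145))]);print(p,e)
c=[atz('top',oc(*p,4,300,110),.014)[:2] for p in [(52,325),(490,110),(547,215),(108,437)]]
c=np.array(c);print('t',c,c.mean(0),np.linalg.norm(c-np.roll(c,-1,0),axis=1)); a=(c[2]+c[1]-c[0]-c[3]);print(np.arctan2(a[1],a[0]))
p,e=tri([ray('top',oc(52,325,4,300,110)),ray('scene',oc(92,190,5,300,180))]);print(p,e)
p,e=tri([ray('top',oc(108,437,4,300,110)),ray('scene',oc(70,305,5,300,180))]);print(p,e)
for n,xy in dict(loupe=(108,195),y1=(65,341),y2=(526,318),green=(506,565)).items(): print(n,atz('top',oc(*xy,4,150,135),.022))
for n,xy in dict(jar=(213,80),tin=(356,486)).items(): print(n,atz('top',oc(*xy,4,300,110),.022))
for xy in [(400,28),(450,25),(345,20),(120,125),(242,108),(150,165),(195,100),(270,95)]: print(xy,atz('top',xy,0.02))
E
```

```text
tall [0.4384 0.0575 0.053 ] [np.float64(0.1551211708191036), np.float64(0.15512117081917962)]
block [0.4904 0.0426 0.0349] [np.float64(0.21652586725659526), np.float64(0.2165258672565395)]
flat [0.5425 0.0304 0.0241] [np.float64(0.16571901615480994), np.float64(0.16571901615475612)]
mid [0.5997 0.0138 0.0373] [np.float64(0.03686230052691871), np.float64(0.03686230052686675)]
q [[ 0.637   0.0349]
 [ 0.6199 -0.0264]
 [ 0.379   0.0409]
 [ 0.3968  0.1014]] [0.5081 0.0377] [0.0636 0.2502 0.0631 0.2492]
2.870173019886871
[0.6431 0.0301 0.0056] [np.float64(7.502880965065254), np.float64(7.502880965065378)]
[ 0.6197 -0.0264  0.0149] [np.float64(0.04350839586143719), np.float64(0.04350839586135586)]
t [[ 0.5465 -0.1427]
 [ 0.6557 -0.3675]
 [ 0.6013 -0.3952]
 [ 0.4892 -0.1707]] [ 0.5732 -0.269 ] [0.2499 0.061  0.2509 0.0637]
-1.1132281266843649
[ 0.5461 -0.1424  0.015 ] [np.float64(0.40924616651721263), np.float64(0.40924616651723467)]
[ 0.4891 -0.1705  0.012 ] [np.float64(0.36411736977094167), np.float64(0.36411736977096876)]
loupe [0.5626 0.1338 0.022 ]
y1 [0.4885 0.1548 0.022 ]
y2 [ 0.4989 -0.0785  0.022 ]
green [ 0.3752 -0.0681  0.022 ]
jar [ 0.6704 -0.2253  0.022 ]
tin [ 0.4636 -0.2941  0.022 ]
(400, 28) [ 0.8829 -0.3255  0.02  ]
(450, 25) [ 0.888  -0.4284  0.02  ]
(345, 20) [ 0.9012 -0.2123  0.02  ]
(120, 125) [0.6845 0.2525 0.02  ]
(242, 108) [0.7178 0.0011 0.02  ]
(150, 165) [0.601  0.1893 0.02  ]
(195, 100) [0.7354 0.0981 0.02  ]
(270, 95) [ 0.7444 -0.0565  0.02  ]
```

```bash
cat >> h.py <<'E'
def go(p,yaw,st=None):
    """shift in tool axes (cm) and turn (deg) to reach TCP p with jaw-axis yaw (deg)"""
    s=st or env.get_state(); q=np.array(s['tcp_rot']); Rt=R.from_quat(q[[1,2,3,0]]).as_matrix()
    y=Rt[:,1]; cur=np.degrees(np.arctan2(y[1],y[0]))
    t=-(yaw-cur); t=(t+90)%180-90
    d=Rt.T@(np.array(p)-s['tool_pos'])*100
    print('t',round(s['time'],2),'pos',np.round(s['tool_pos'],4),'yaw',round(cur,2),'tilt',round(np.degrees(np.arccos(-Rt[2,2])),2),'q7',round(s['q'][6],2),'gap',round(s['finger_gap'],4),'F',np.round(s['force'],1))
    print('shift',np.round(d,2),'turn',round(t,2))
E
python3 -c "
from h import *
go([.508,.038,.40],74.5)"
```

```text
t 0.15 pos [0.2961 0.6616 0.4041] yaw 65.89 tilt 0.07 q7 -0.08 gap 0.0933 F [-0.6  0.2  0.3]
shift [-44.81 -48.27   0.47] turn -8.61
```

>>> move_arm(
  moves=[
    [[-2.5, -2.7, 0, -1, 9.3], [-5.5, -6, 0, -2, 9.3], [-9, -9.7, 0, -3, 9.3], [-12.5, -13.4, 0, -4, 9.3], [-16, -17.2, 0, -5, 9.3], [-19.4, -20.9, 0, -6, 9.3], [-22.8, -24.6, 0, -7, 9.3], [-26.2, -28.2, 0, -7.6, 9.3], [-29.6, -31.9, 0, -8, 9.3], [-33, -35.5, 0, -8.6, 9.3]],
  ],
)

```text
time: 1.15
tool_pos: [0.4515, 0.204, 0.4048]
tcp_rot: [0.0, 0.135, 0.991, 0.0]
force: [1.2, 0.2, -0.0]
finger_gap: 0.0931
```

```bash
python3 -c "
from h import *
go([.508,.038,.40],74.5)"
```

```text
t 1.15 pos [0.4515 0.204  0.4048] yaw 74.51 tilt 0.01 q7 0.75 gap 0.0931 F [ 1.2  0.2 -0. ]
shift [ -9.88 -14.49   0.48] turn 0.01
```

>>> move_arm(
  moves=[
    [[-1.8, -2.6, 0, 0, 9.3], [-3.6, -5.3, 0, 0, 9.3], [-5.4, -8, 0.2, 0, 9.3], [-7.2, -10.6, 0.3, 0, 9], [-8.6, -12.8, 0.4, 0, 8], [-9.5, -14, 0.5, 0, 7], [-9.9, -14.5, 0.5, 0, 6], [-9.9, -14.5, 0.5, 0, 6], [-9.9, -14.5, 0.5, 0, 6], [-9.9, -14.5, 0.5, 0, 6]],
  ],
)

```text
time: 2.15
tool_pos: [0.5077, 0.0409, 0.3998]
tcp_rot: [-0.0, 0.134, 0.991, 0.0]
force: [0.3, -0.1, 0.7]
finger_gap: 0.06
```

```bash
python3 - <<'E'
from h import *
import cv2,pickle
s=env.get_state(); im=env.snapshot('wrist'); cv2.imwrite('pics/w1.png',im[:,:,::-1]); pickle.dump(s,open('s1.pkl','wb'))
go([.508,.038,.40],74.5,s)
cv2.imwrite('pics/w1b.png',cv2.resize(im[:,:,::-1],(800,600),interpolation=cv2.INTER_CUBIC))
E
```

```text
t 2.15 pos [0.5077 0.0409 0.3998] yaw 74.58 tilt 0.02 q7 1.11 gap 0.06 F [ 0.3 -0.1  0.7]
shift [-0.11 -0.27 -0.02] turn 0.08
```

View pics/w1b.png

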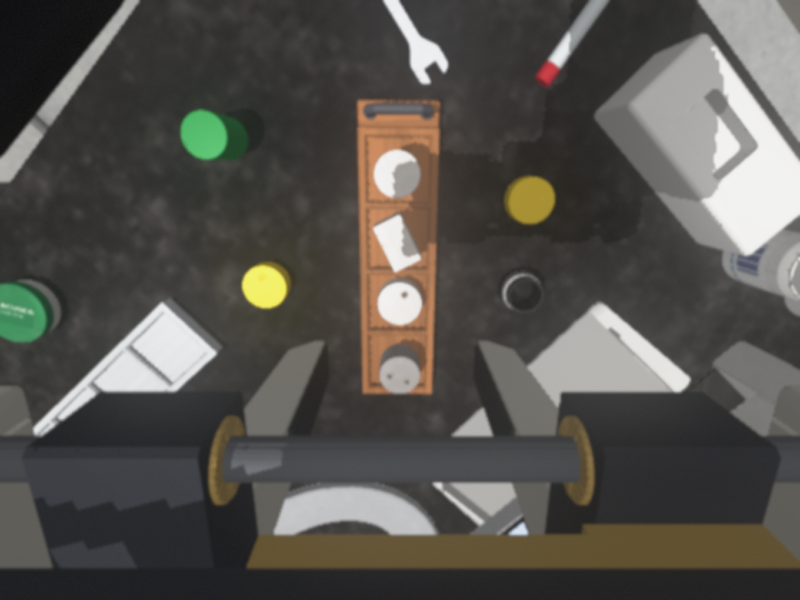

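```bash
python3 - <<'E'
import cv2
t=cv2.imread('pics/w1.png')
cv2.imwrite('pics/w1c.png',cv2.resize(t[65:185,230:330],None,fx=5,fy=5,interpolation=cv2.INTER_CUBIC))
cv2.imwrite('pics/w1d.png',cv2.resize(t[165:285,230:330],None,fx=5,fy=5,interpolation=cv2.INTER_CUBIC))
E
```

```text
(no output)
```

View pics/w1c.png

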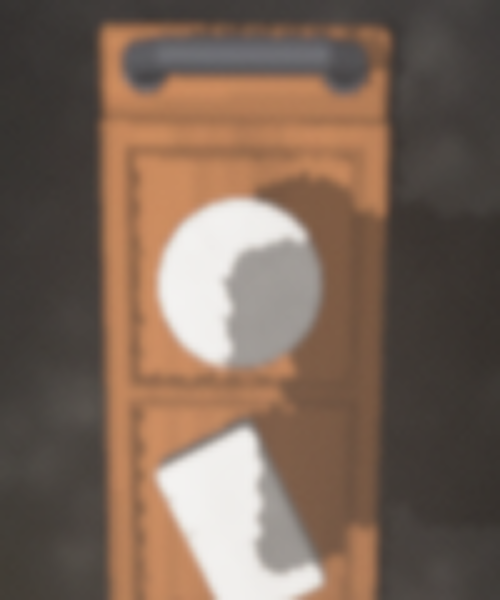

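View pics/w1d.png

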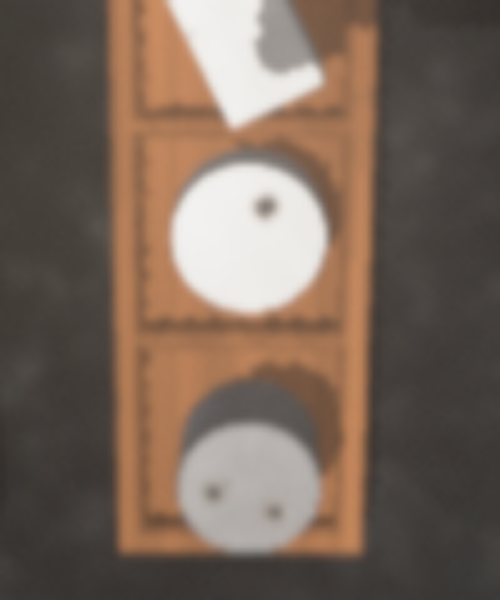

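```bash
python3 - <<'E'
from h import *
import pickle
np.set_printoptions(precision=4,suppress=True)
s=pickle.load(open('s1.pkl','rb'))
w=lambda x,y,oy:oc(x,y,5,230,oy)
print('tall',atz('wrist',w(240,283,65),.053,s),'flat',atz('wrist',w(250,236,165),.024,s),'mid',atz('wrist',w(249,487,165),.036,s))
b=np.array([atz('wrist',w(*p,65),.033,s) for p in [(155,470),(250,423),(325,580),(235,629)]]);print('blk',b.mean(0))
d=(b[3]+b[2]-b[0]-b[1]);print('len dir',np.degrees(np.arctan2(d[1],d[0])),np.linalg.norm(d)/2,np.linalg.norm(b[0]-b[1]))
b=np.array([atz('top',oc(*p,4,150,135),.033) for p in [(250,301),(298,291),(315,370),(268,380)]]);print('blk',b.mean(0))
d=(b[3]+b[2]-b[0]-b[1]);print('len dir',np.degrees(np.arctan2(d[1],d[0])),np.linalg.norm(d)/2,np.linalg.norm(b[0]-b[1]))
T=dict(tall=(245,440),block=(282,335),flat=(310,233),mid=(340,116))
W=dict(tall=w(240,283,65),block=w(242,526,65),flat=w(250,236,165),mid=w(249,487,165))
for k in T: print(k,*tri([ray('top',oc(*T[k],4,150,135)),ray('wrist',W[k],s)]))
c=np.array([atz('wrist',p,.014,s) for p in [w(100,24,65),w(390,27,65),w(362,552,165),w(118,552,165)]]);print(c,c.mean(0)); d=c[0]+c[1]-c[2]-c[3];print(np.degrees(np.arctan2(d[1],d[0])))
E
```

```text
tall [0.4389 0.0569 0.053 ] flat [0.5423 0.0304 0.024 ] mid [0.601  0.0139 0.036 ]
blk [0.4909 0.0426 0.033 ]
len dir 10.421055449476576 0.040246411976993385 0.023808430705337256
blk [0.4902 0.0427 0.033 ]
len dir -167.24782508002272 0.04052387571777352 0.024519923752554976
tall [0.4386 0.0569 0.0574] [np.float64(0.24463401047733008), np.float64(0.2446340104774158)]
block [0.4904 0.0428 0.0347] [np.float64(0.07918345855397288), np.float64(0.07918345855401554)]
flat [0.5423 0.0304 0.0241] [np.float64(0.10522638607750627), np.float64(0.10522638607750104)]
mid [0.5999 0.0139 0.038 ] [np.float64(0.31698287793729485), np.float64(0.31698287793720675)]
[[ 0.3785  0.0414  0.014 ]
 [ 0.396   0.1026  0.014 ]
 [ 0.6381  0.0347  0.014 ]
 [ 0.6209 -0.0278  0.014 ]] [0.5084 0.0377 0.014 ]
164.19482537291887
```

```bash
python3 -c "
from h import *
go([.4387,.057,.205],74.4)"
```

```text
t 2.2 pos [0.5077 0.0408 0.3998] yaw 74.59 tilt 0.01 q7 1.11 gap 0.06 F [ 0.2  1.1 -0.5]
shift [ 7.08 -0.28 19.48] turn 0.19
```

>>> move_arm(
  moves=[
    [[2.5, -0.1, 2, 0, 6], [5, -0.2, 5, 0, 6], [7.1, -0.3, 8, 0, 6], [7.1, -0.3, 10.5, 0, 6], [7.1, -0.3, 13, 0, 6], [7.1, -0.3, 15.5, 0, 6], [7.1, -0.3, 17.5, 0, 6], [7.1, -0.3, 18.8, 0, 6], [7.1, -0.3, 19.5, 0, 6], [7.1, -0.3, 19.5, 0, 6]],
  ],
)

```text
time: 3.2
tool_pos: [0.4386, 0.0565, 0.204]
tcp_rot: [-0.001, 0.134, 0.991, -0.0]
force: [-0.0, -0.5, 0.3]
finger_gap: 0.0599
```

```bash
python3 - <<'E'
from h import *
import cv2
s=env.get_state()
go([.4387,.057,.205],74.4)
im=env.snapshot('wrist'); cv2.imwrite('pics/w2.png',im[:,:,::-1])
E
```

```text
t 3.2 pos [0.4386 0.0565 0.204 ] yaw 74.55 tilt 0.1 q7 0.93 gap 0.0599 F [-0.  -0.5  0.3]
shift [-0.    0.05 -0.1 ] turn 0.15
```

View pics/w2.png

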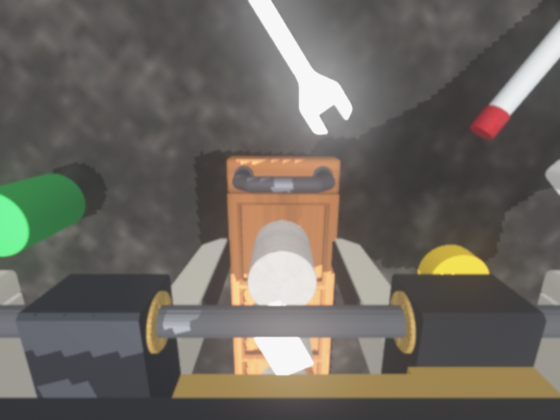

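>>> move_arm(
  moves=[
    [[0, 0, 0, 0, 3], [0, 0, 0, 0, 3], [0, 0, 0, 0, 3], [0, 0, 0, 0, 3], [0, 0, 0, 0, 3], [0, 0, 0, 0, 3], [0, 0, 0, 0, 3], [0, 0, -0.5, 0, 3], [0, 0, -2, 0, 3], [0, 0, -4, 0, 3]],
  ],
  grip_force=30,
)

```text
time: 4.25
tool_pos: [0.4382, 0.0558, 0.2446]
tcp_rot: [-0.001, 0.135, 0.991, -0.001]
force: [-0.3, -0.1, -3.9]
finger_gap: 0.0331
```

```bash
python3 - <<'E'
from h import *
a=np.radians(-63.8)
c=np.array([.5732,-.269]); 
for i,y in enumerate([.084,.028,-.028,-.084]): print(i+1,np.round(c+y*np.array([np.cos(a),np.sin(a)]),4))
go([.5732+.084*np.cos(a),-.269+.084*np.sin(a),.33],26.2)
E
```

```text
1 [ 0.6103 -0.3444]
2 [ 0.5856 -0.2941]
3 [ 0.5608 -0.2439]
4 [ 0.5361 -0.1936]
t 4.25 pos [0.4382 0.0558 0.2446] yaw 74.49 tilt 0.16 q7 0.94 gap 0.0331 F [-0.3 -0.1 -3.9]
shift [-27.26 -33.97  -8.55] turn 48.29
```

>>> move_arm(
  moves=[
    [[0, 0, -2.5, 0, 3], [-0.7, -0.9, -5.5, 1, 3], [-2, -2.6, -8, 4, 3], [-4, -5, -8.5, 8, 3], [-6.5, -8, -8.5, 13, 3], [-9, -11.2, -8.5, 18, 3], [-11.5, -14.4, -8.5, 23, 3], [-14, -17.5, -8.5, 28, 3], [-16.5, -20.6, -8.5, 33, 3], [-19, -23.7, -8.5, 38, 3]],
  ],
)

```text
time: 5.25
tool_pos: [0.5581, -0.2248, 0.3295]
tcp_rot: [-0.001, 0.452, 0.892, -0.0]
force: [1.2, 1.0, -4.0]
finger_gap: 0.0334
```

```bash
python3 - <<'E'
from h import *
go([.6103,-.3444,.33],26.2)
E
```

```text
t 5.25 pos [ 0.5581 -0.2248  0.3295] yaw 36.27 tilt 0.1 q7 0.99 gap 0.0334 F [ 1.2  1.  -4. ]
shift [-12.73  -2.87  -0.07] turn 10.07
```

>>> move_arm(
  moves=[
    [[-2.8, -0.6, 0, 3, 3], [-5.4, -1.2, 0, 6, 3], [-7.8, -1.8, 0, 8, 3], [-9.8, -2.2, 0, 9, 3], [-11.4, -2.6, 0, 10, 3], [-12.3, -2.8, 0, 10, 3], [-12.7, -2.9, 0, 10, 3], [-12.7, -2.9, 0, 10, 3], [-12.7, -2.9, 0, 10, 3], [-12.7, -2.9, 0, 10, 3]],
  ],
)

```text
time: 6.25
tool_pos: [0.6105, -0.3417, 0.3298]
tcp_rot: [-0.0, 0.526, 0.851, 0.0]
force: [-0.1, -0.7, -4.5]
finger_gap: 0.0336
```

```bash
python3 - <<'E'
from h import *
import cv2,pickle
s=env.get_state();go([.6103,-.3444,.33],26.2,s)
im=env.snapshot('wrist')[:,:,::-1]; cv2.imwrite('pics/w3.png',im);pickle.dump(s,open('s3.pkl','wb'))
cv2.imwrite('pics/w3b.png',cv2.resize(im,(800,600),interpolation=cv2.INTER_CUBIC))
E
```

```text
t 6.25 pos [ 0.6105 -0.3417  0.3298] yaw 26.55 tilt 0.04 q7 0.99 gap 0.0336 F [-0.1 -0.7 -4.5]
shift [-0.23 -0.14 -0.02] turn 0.35
```

View pics/w3b.png

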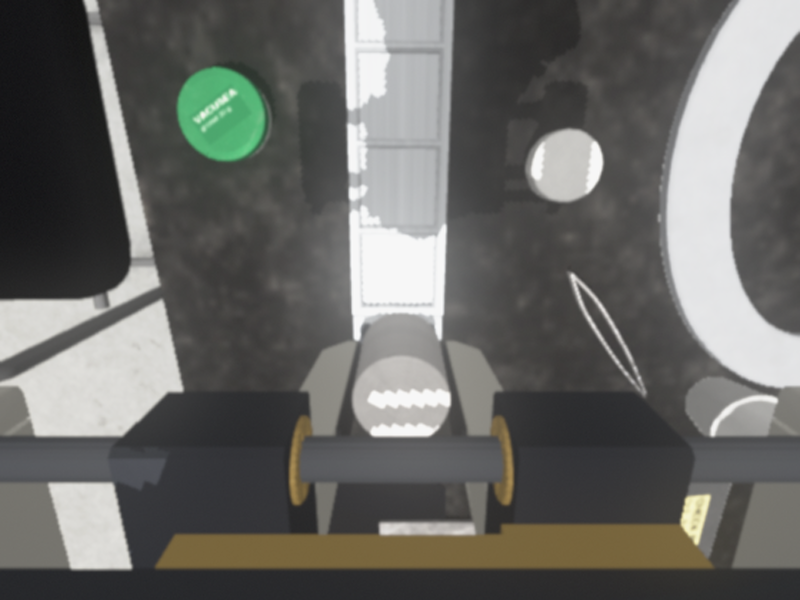

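```bash
python3 - <<'E'
import cv2
t=cv2.imread('pics/w3.png')
cv2.imwrite('pics/w3c.png',cv2.resize(t[0:120,230:330],None,fx=5,fy=5,interpolation=cv2.INTER_CUBIC))
cv2.imwrite('pics/w3d.png',cv2.resize(t[130:250,230:330],None,fx=5,fy=5,interpolation=cv2.INTER_CUBIC))
E
```

```text
(no output)
```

View pics/w3c.png

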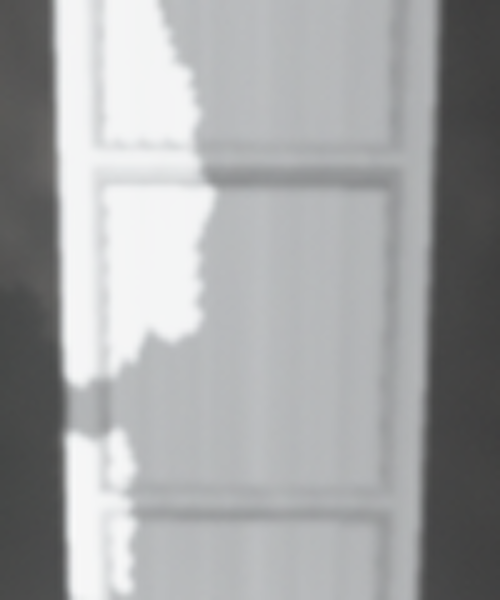

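View pics/w3d.png

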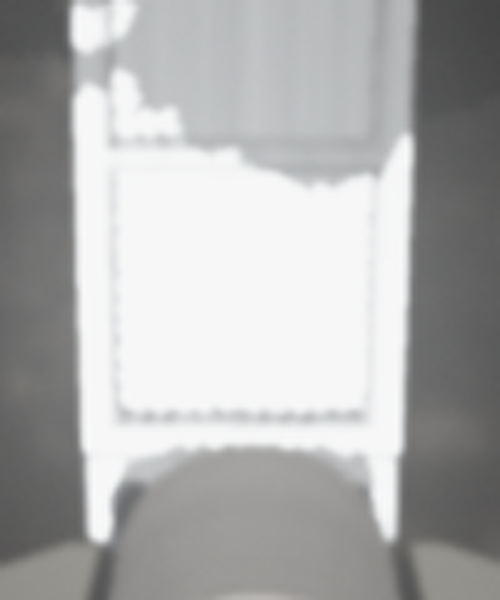

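```bash
python3 - <<'E'
from h import *
import pickle
np.set_printoptions(precision=4,suppress=True)
s=pickle.load(open('s3.pkl','rb'))
w=lambda x,y,oy:atz('wrist',oc(x,y,5,230,oy),.014,s)[:2]
L1,R1=w(65,400,0),w(426,400,0); L2,R2=w(76,300,130),w(410,300,130)
print(L1,R1,np.linalg.norm(L1-R1),L2,R2,np.linalg.norm(L2-R2))
m1=(L1+R1)/2;m2=(L2+R2)/2; d=m2-m1; a=np.arctan2(d[1],d[0]);print(np.degrees(a)); u=np.array([np.cos(a),np.sin(a)])
ys=[('43',w(247,163,0),-.056),('32',w(245,501,0),0),('21',w(243,154,130),.056),('1end',w(243,425,130),.109)]
o=[]
for n,p,y in ys:
    c=m1+u*((p-m1)@u) - u*y; print(n,c); o.append(c)
c=np.mean(o,0);print('centre',c)
for i,y in enumerate([.084,.028,-.028,-.084]): print(i+1,np.round(c+y*u,4))
y1=(c+.084*u); go([*y1,.30],np.degrees(a)+90)
E
```

```text
[ 0.533 -0.26 ] [ 0.5908 -0.2311] 0.06461936063673339 [ 0.577  -0.3511] [ 0.636  -0.3216] 0.06596052689484265
-63.80754361815442
43 [ 0.5699 -0.2618]
32 [ 0.5695 -0.2609]
21 [ 0.5691 -0.2602]
1end [ 0.5699 -0.2618]
centre [ 0.5696 -0.2612]
1 [ 0.6067 -0.3366]
2 [ 0.5819 -0.2863]
3 [ 0.5572 -0.2361]
4 [ 0.5325 -0.1858]
t 6.3 pos [ 0.6106 -0.3418  0.3298] yaw 26.54 tilt 0.02 q7 0.99 gap 0.0335 F [-0.1 -0.6 -4.4]
shift [ 0.64 -0.12  2.98] turn 0.35
```

```bash
python3 - <<'E'
from h import *
import pickle,cv2
np.set_printoptions(precision=4,suppress=True)
s=pickle.load(open('s3.pkl','rb'))
print('tin',atz('wrist',(221*.7,112*.7),.02,s),'jar',atz('wrist',(568*.7,160*.7),.024,s))
print('top jar',atz('top',oc(213,80,4,300,110),.024),'tin',atz('top',oc(356,486,4,300,110),.02))
im=env.snapshot('top')[:,:,::-1]; cv2.imwrite('pics/t3.png',im); cv2.imwrite('pics/t3b.png',cv2.resize(im[90:260,300:460],None,fx=3.5,fy=3.5,interpolation=cv2.INTER_CUBIC))
im=cv2.imread('pics/w3.png')
def ov(im,cam,c,a,st):
    u=np.array([np.cos(a),np.sin(a)]);x=np.array([u[1],-u[0]])
    P=lambda X,Y,Z:tuple(int(v) for v in np.round(proj(cam,np.array([*(c+X*x+Y*u),Z]),st)*16))
    def poly(pts): cv2.polylines(im,[np.array(pts,np.int32).reshape(-1,1,2)],True,(0,0,255),1,cv2.LINE_AA,4)
    poly([P(a,b,.014) for a,b in[(-.032,-.126),(.032,-.126),(.032,.126),(-.032,.126)]])
    for k in (.084,.028,-.028,-.084): poly([P(a*.025,k+b*.025,.014) for a,b in[(-1,-1),(1,-1),(1,1),(-1,1)]])
    return im
a=np.radians(-63.8)
cv2.imwrite('pics/ov1.png',ov(im.copy(),'wrist',np.array([.5732,-.269]),a,s))
o=ov(cv2.imread('pics/top0.png'),'top',np.array([.5732,-.269]),a,s)
cv2.imwrite('pics/ov2.png',cv2.resize(o[110:255,300:450],None,fx=4,fy=4,interpolation=cv2.INTER_CUBIC))
E
```

```text
tin [ 0.4646 -0.2938  0.02  ] jar [ 0.6689 -0.2232  0.024 ]
top jar [ 0.67  -0.225  0.024] tin [ 0.4636 -0.2945  0.02  ]
```

View pics/ov1.png

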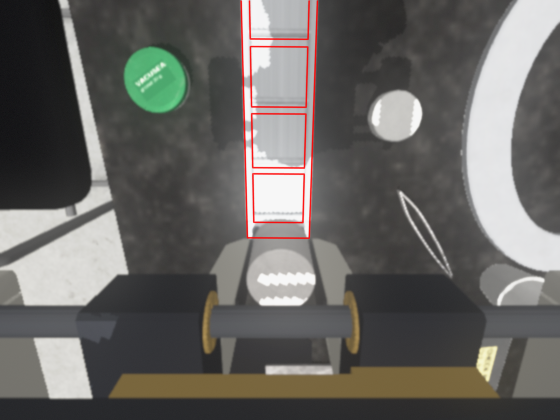

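View pics/ov2.png

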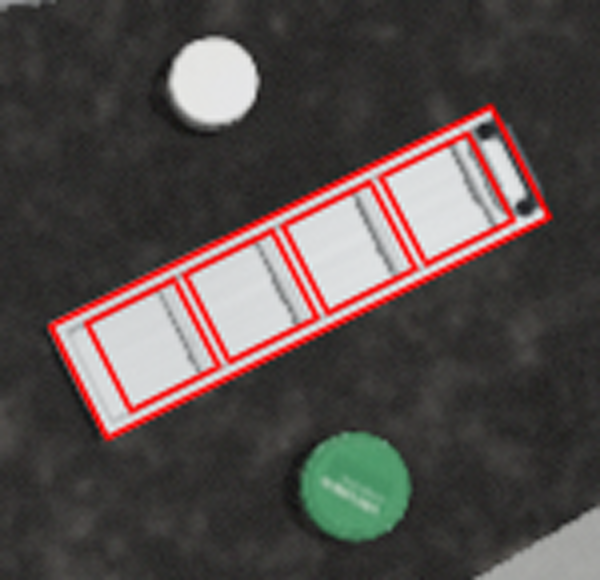

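View pics/t3b.png

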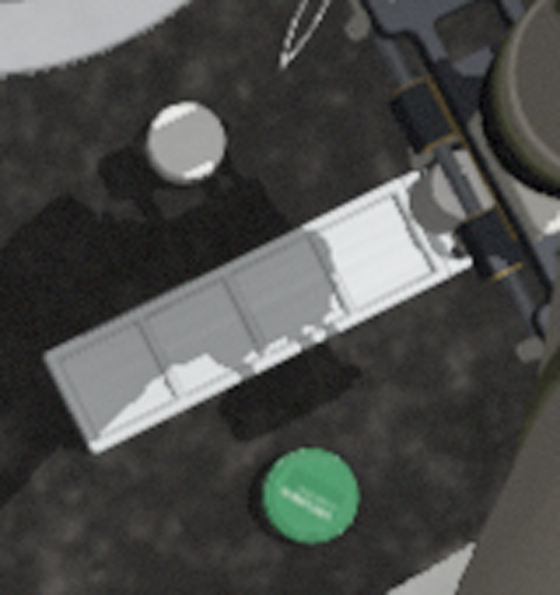

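```bash
python3 - <<'E'
from h import *
np.set_printoptions(precision=4,suppress=True)
a=np.radians(-63.8);u=np.array([np.cos(a),np.sin(a)])
for p,y in [((183,331),-.056),((282,284),0),((381,234),.056)]:
    print(atz('top',oc(*p,4,300,110),.014)[:2]-u*y)
go([.607,-.337,.21],26.2)
E
```

```text
[ 0.5677 -0.2596]
[ 0.5668 -0.26  ]
[ 0.5674 -0.2605]
t 6.35 pos [ 0.6106 -0.3419  0.3299] yaw 26.53 tilt 0.02 q7 0.99 gap 0.0334 F [-0.4 -0.9 -4.1]
shift [ 0.6  -0.1  11.99] turn 0.33
```

>>> move_arm(
  moves=[
    [[0.4, -0.1, 1.5, 0, 3], [0.7, -0.2, 4, 0.3, 3], [0.7, -0.2, 6.5, 0.3, 3], [0.7, -0.2, 8.5, 0.3, 3], [0.7, -0.2, 10, 0.3, 3], [0.7, -0.2, 11, 0.3, 3], [0.7, -0.2, 11.5, 0.3, 3], [0.7, -0.2, 11.8, 0.3, 3], [0.7, -0.2, 11.9, 0.3, 3], [0.7, -0.2, 11.9, 0.3, 3]],
  ],
)

```text
time: 7.35
tool_pos: [0.6059, -0.3373, 0.2113]
tcp_rot: [0.0, 0.529, 0.849, 0.0]
force: [0.1, 0.3, -4.2]
finger_gap: 0.0338
```

```bash
python3 - <<'E'
from h import *
import cv2
go([.606,-.3365,.2042],26.2)
im=env.snapshot('wrist')[:,:,::-1]; cv2.imwrite('pics/w4.png',im)
E
```

```text
t 7.35 pos [ 0.6059 -0.3373  0.2113] yaw 26.19 tilt 0.05 q7 1.0 gap 0.0338 F [ 0.1  0.3 -4.2]
shift [0.07 0.05 0.71] turn -0.01
```

View pics/w4.png

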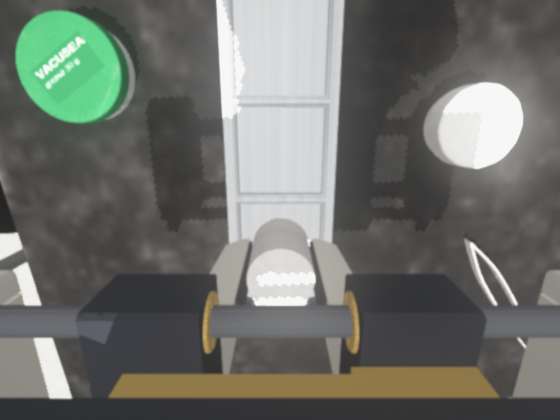

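>>> move_arm(
  moves=[
    [[0, 0, 0.2, 0, 3], [0, 0, 0.4, 0, 3], [0, 0, 0.55, 0, 3], [0, 0, 0.65, 0, 3], [0, 0, 0.7, 0, 3], [0, 0, 0.7, 0, 3], [0, 0, 0.7, 0, 3.6], [0, 0, 0.7, 0, 4.2], [0, 0, 0.7, 0, 5], [0, 0, 0.7, 0, 5.5]],
  ],
)

```text
time: 8.4
tool_pos: [0.6058, -0.3373, 0.2037]
tcp_rot: [0.0, 0.529, 0.849, 0.0]
force: [-0.7, -0.0, 0.8]
finger_gap: 0.0525
```

```bash
python3 - <<'E'
from h import *
import cv2
go([.606,-.3365,.2042],26.2)
im=env.snapshot('wrist')[:,:,::-1]; cv2.imwrite('pics/w5.png',im)
E
```

```text
t 8.4 pos [ 0.6058 -0.3373  0.2037] yaw 26.19 tilt 0.01 q7 1.0 gap 0.0525 F [-0.7 -0.   0.8]
shift [ 0.06  0.05 -0.05] turn -0.01
```

View pics/w5.png

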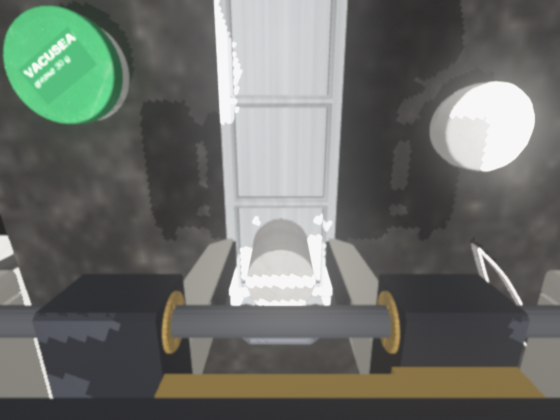

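```bash
python3 - <<'E'
from h import *
go([.4905,.0427,.30],101.5)
E
```

```text
t 8.45 pos [ 0.6058 -0.3372  0.2036] yaw 26.19 tilt 0.01 q7 1.0 gap 0.0538 F [-0.2 -0.6  0.3]
shift [39.18  6.43 -9.64] turn -75.31
```

>>> move_arm(
  moves=[
    [[0, 0, -2, 0, 5.5], [0, 0, -5, 0, 5.5], [1.5, 0.2, -8.5, -4, 5.5], [4.5, 0.7, -9.6, -11, 5.5], [8.5, 1.4, -9.6, -19, 5.5], [12.7, 2.1, -9.6, -27, 5], [17, 2.8, -9.6, -35, 5], [21.3, 3.5, -9.6, -43, 4.5], [25.6, 4.2, -9.6, -51, 4.5], [29.9, 4.9, -9.6, -59, 4.5]],
  ],
)

```text
time: 9.45
tool_pos: [0.5171, -0.0458, 0.2999]
tcp_rot: [0.0, 0.039, 0.999, 0.0]
force: [1.0, -0.3, -1.0]
finger_gap: 0.0454
```

```bash
python3 - <<'E'
from h import *
go([.4905,.0427,.25],101.5)
E
```

```text
t 9.45 pos [ 0.5171 -0.0458  0.2999] yaw 85.51 tilt 0.04 q7 1.32 gap 0.0454 F [ 1.  -0.3 -1. ]
shift [3.35 8.62 4.99] turn -15.99
```

>>> move_arm(
  moves=[
    [[1.2, 3, 0, -6, 4.5], [2.2, 5.6, 0, -11, 4.5], [2.9, 7.5, 0, -14, 4.5], [3.3, 8.4, 0.5, -16, 4.5], [3.4, 8.6, 1.5, -16, 4.5], [3.4, 8.6, 3, -16, 4.5], [3.4, 8.6, 4.5, -16, 4.5], [3.4, 8.6, 5, -16, 4.5], [3.4, 8.6, 5, -16, 4.5], [3.4, 8.6, 5, -16, 4.5]],
  ],
)

```text
time: 10.45
tool_pos: [0.4912, 0.0408, 0.2497]
tcp_rot: [-0.0, -0.097, 0.995, -0.0]
force: [0.9, 0.6, -0.7]
finger_gap: 0.0449
```

```bash
python3 - <<'E'
from h import *
import cv2
go([.4905,.0427,.202],101.5)
im=env.snapshot('wrist')[:,:,::-1]; cv2.imwrite('pics/w6.png',im)
E
```

```text
t 10.45 pos [0.4912 0.0408 0.2497] yaw 101.13 tilt 0.02 q7 1.3 gap 0.0449 F [ 0.9  0.6 -0.7]
shift [0.03 0.2  4.77] turn -0.37
```

View pics/w6.png

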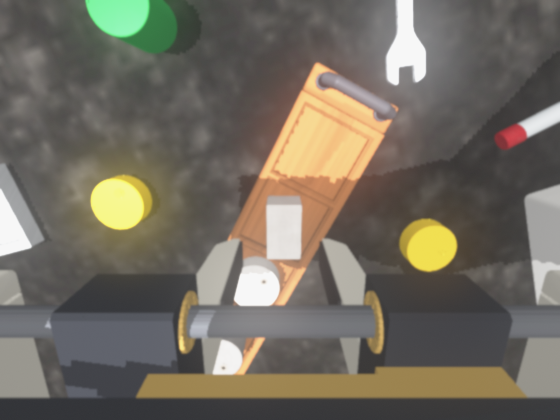

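>>> move_arm(
  moves=[
    [[0, 0.2, 1.5, -0.4, 4.5], [0, 0.2, 3, -0.4, 4.5], [0, 0.2, 4.2, -0.4, 4.5], [0, 0.2, 4.8, -0.4, 4.5], [0, 0.2, 4.8, -0.4, 4.5], [0, 0.2, 4.8, -0.4, 2], [0, 0.2, 4.8, -0.4, 2], [0, 0.2, 4.8, -0.4, 2], [0, 0.2, 4.8, -0.4, 2], [0, 0.2, 4.8, -0.4, 2]],
  ],
)

```text
time: 11.5
tool_pos: [0.4908, 0.0432, 0.2022]
tcp_rot: [0.0, -0.101, 0.995, -0.0]
force: [-0.6, -0.1, 6.2]
finger_gap: 0.0239
```

```bash
python3 - <<'E'
from h import *
go([.4905,.0427,.202],101.5)
E
```

```text
t 11.5 pos [0.4908 0.0432 0.2022] yaw 101.59 tilt 0.05 q7 1.28 gap 0.0239 F [-0.6 -0.1  6.2]
shift [ 0.04 -0.04  0.02] turn 0.09
```

```bash
python3 - <<'E'
from h import *
go([.5812,-.286,.30],26.2)
E
```

```text
t 11.5 pos [0.4908 0.0432 0.2022] yaw 101.59 tilt 0.05 q7 1.28 gap 0.0239 F [-0.6 -0.1  6.2]
shift [ -2.26 -34.07  -9.78] turn 75.39
```

>>> move_arm(
  moves=[
    [[0, 0, -0.5, 0, 2], [0, 0, -2, 0, 2], [0, 0, -4.5, 0, 2], [0, 0, -7.5, 1, 2], [-0.1, -1.5, -9.5, 5, 2], [-0.3, -4.2, -9.8, 12, 2], [-0.5, -7.6, -9.8, 20, 2], [-0.8, -11.4, -9.8, 28, 2], [-1, -15.4, -9.8, 36, 2], [-1.3, -19.4, -9.8, 44, 2]],
  ],
)

```text
time: 12.5
tool_pos: [0.5422, -0.1456, 0.3]
tcp_rot: [-0.0, 0.282, 0.96, 0.0]
force: [0.5, 0.1, -1.5]
finger_gap: 0.0235
```

```bash
python3 - <<'E'
from h import *
go([.5812,-.286,.30],26.2)
E
```

```text
t 12.5 pos [ 0.5422 -0.1456  0.3   ] yaw 57.29 tilt 0.03 q7 1.14 gap 0.0235 F [ 0.5  0.1 -1.5]
shift [-1.087e+01 -9.700e+00 -1.000e-02] turn 31.09
```

>>> move_arm(
  moves=[
    [[-2.9, -2.6, 0, 8, 2], [-5.6, -5, 0, 15, 2], [-8, -7, 0, 22, 2], [-9.7, -8.7, 0, 27, 2], [-10.6, -9.4, 0, 30, 2], [-10.9, -9.7, 1, 31, 2], [-10.9, -9.7, 2.5, 31, 2], [-10.9, -9.7, 4.5, 31, 2], [-10.9, -9.7, 6, 31, 2], [-10.9, -9.7, 6, 31, 2]],
  ],
)

```text
time: 13.5
tool_pos: [0.5816, -0.2828, 0.2368]
tcp_rot: [-0.002, 0.525, 0.851, -0.0]
force: [1.0, -0.4, -1.4]
finger_gap: 0.0238
```

```bash
python3 - <<'E'
from h import *
import cv2
go([.5812,-.286,.2025],26.2)
im=env.snapshot('wrist')[:,:,::-1]; cv2.imwrite('pics/w7.png',im)
E
```

```text
t 13.5 pos [ 0.5816 -0.2828  0.2368] yaw 26.72 tilt 0.29 q7 0.95 gap 0.0238 F [ 1.  -0.4 -1.4]
shift [-0.28 -0.17  3.43] turn 0.52
```

View pics/w7.png

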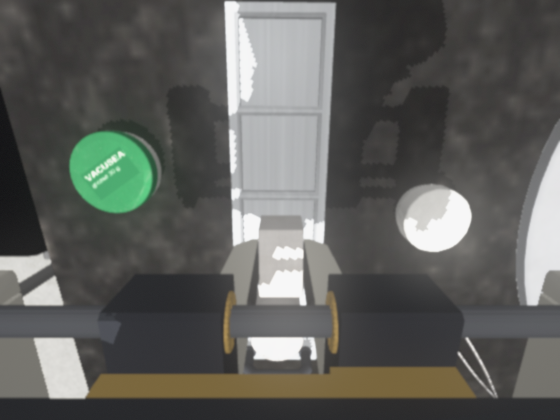

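>>> move_arm(
  moves=[
    [[-0.2, 0, 1, 0.3, 2], [-0.2, 0, 2, 0.3, 2], [-0.2, 0, 2.7, 0.3, 2], [-0.2, 0, 3.1, 0.3, 2], [-0.2, 0, 3.4, 0.3, 2], [-0.2, 0, 3.5, 0.3, 2], [-0.2, 0, 3.5, 0.3, 2], [-0.2, 0, 3.5, 0.3, 2], [-0.2, 0, 3.5, 0.3, 2], [-0.2, 0, 3.5, 0.3, 2]],
  ],
)

```text
time: 14.55
tool_pos: [0.5834, -0.2863, 0.205]
tcp_rot: [0.0, 0.528, 0.849, 0.0]
force: [-0.7, 1.1, -2.1]
finger_gap: 0.0237
```

```bash
python3 - <<'E'
from h import *
import cv2
go([.5812,-.286,.2022],26.2)
im=env.snapshot('wrist')[:,:,::-1]; cv2.imwrite('pics/w8.png',im)
E
```

```text
t 14.55 pos [ 0.5834 -0.2863  0.205 ] yaw 26.29 tilt 0.03 q7 0.96 gap 0.0237 F [-0.7  1.1 -2.1]
shift [ 0.12 -0.18  0.28] turn 0.09
```

View pics/w8.png

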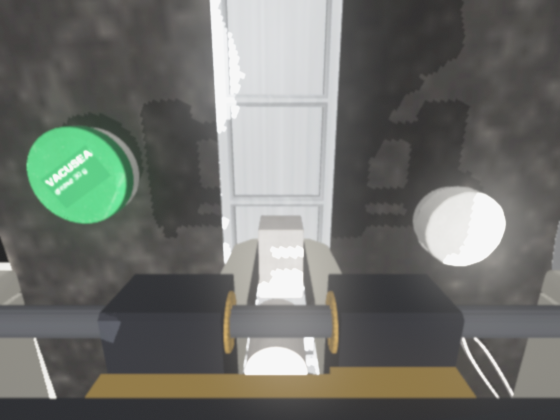

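>>> move_arm(
  moves=[
    [[0.1, -0.1, 0.1, 0, 2], [0.1, -0.1, 0.2, 0, 2], [0.1, -0.1, 0.25, 0, 2], [0.1, -0.1, 0.3, 0, 2], [0.1, -0.1, 0.3, 0, 2], [0.1, -0.1, 0.3, 0, 2.6], [0.1, -0.1, 0.3, 0, 3.2], [0.1, -0.1, 0.3, 0, 4], [0.1, -0.1, 0.3, 0, 4.4], [0.1, -0.1, 0.3, 0, 4.4]],
  ],
)

```text
time: 15.6
tool_pos: [0.582, -0.2858, 0.2016]
tcp_rot: [-0.0, 0.528, 0.849, -0.0]
force: [-0.2, -0.2, -0.2]
finger_gap: 0.0435
```

```bash
python3 - <<'E'
from h import *
import cv2
go([.5424,.0304,.29],74.4)
im=env.snapshot('wrist')[:,:,::-1]; cv2.imwrite('pics/w9.png',im)
E
```

```text
t 15.6 pos [ 0.582  -0.2858  0.2016] yaw 26.3 tilt 0.0 q7 0.96 gap 0.0435 F [-0.2 -0.2 -0.2]
shift [30.1  10.46 -8.84] turn -48.1
```

View pics/w9.png

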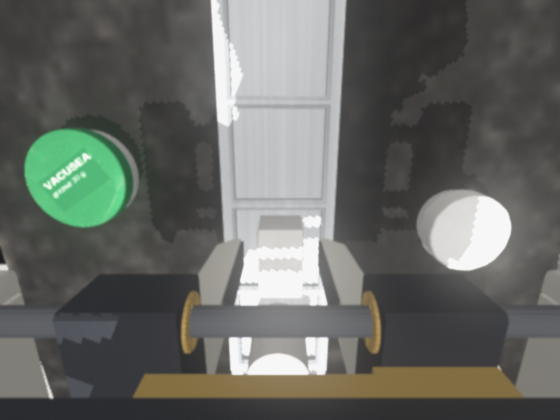

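Block released in pocket 2, upright. Next: the flat disc in pocket 3.

>>> move_arm(
  moves=[
    [[0, 0, -2, 0, 4.4], [0, 0, -5, 0, 4.5], [1.5, 0.5, -8, -3, 5], [4.5, 1.6, -8.8, -8, 5.8], [8.3, 2.9, -8.8, -14, 5.8], [12.3, 4.3, -8.8, -21, 5.8], [16.3, 5.7, -8.8, -28, 5.8], [20.3, 7.1, -8.8, -34, 5.8], [24, 8.4, -8.8, -40, 5.8], [27, 9.4, -8.8, -45, 5.8]],
  ],
)

```text
time: 16.65
tool_pos: [0.5462, 0.0002, 0.2899]
tcp_rot: [0.0, 0.16, 0.987, 0.0]
force: [0.6, 0.1, -0.8]
finger_gap: 0.0582
```

```bash
python3 - <<'E'
from h import *
go([.5424,.0304,.24],74.4)
E
```

```text
t 16.65 pos [5.462e-01 2.000e-04 2.899e-01] yaw 71.61 tilt 0.04 q7 1.08 gap 0.0582 F [ 0.6  0.1 -0.8]
shift [1.32 2.74 4.99] turn -2.79
```

>>> move_arm(
  moves=[
    [[0.7, 1.4, 0, -1.5, 5.8], [1.1, 2.3, 0, -2.5, 5.8], [1.3, 2.7, 0.5, -2.8, 5.8], [1.3, 2.7, 1.5, -2.8, 5.8], [1.3, 2.7, 2.8, -2.8, 5.8], [1.3, 2.7, 4, -2.8, 5.8], [1.3, 2.7, 5, -2.8, 5.8], [1.3, 2.7, 5, -2.8, 5.8], [1.3, 2.7, 5, -2.8, 5.8], [1.3, 2.7, 5, -2.8, 5.8]],
  ],
)

```text
time: 17.65
tool_pos: [0.5431, 0.0275, 0.24]
tcp_rot: [0.0, 0.138, 0.99, 0.0]
force: [0.3, 0.0, -0.8]
finger_gap: 0.0581
```

```bash
python3 - <<'E'
from h import *
import cv2
go([.5424,.0304,.202],74.4)
im=env.snapshot('wrist')[:,:,::-1]; cv2.imwrite('pics/w10.png',im)
E
```

```text
t 17.65 pos [0.5431 0.0275 0.24  ] yaw 74.08 tilt 0.03 q7 1.05 gap 0.0581 F [ 0.3  0.  -0.8]
shift [0.15 0.26 3.8 ] turn -0.32
```

View pics/w10.png

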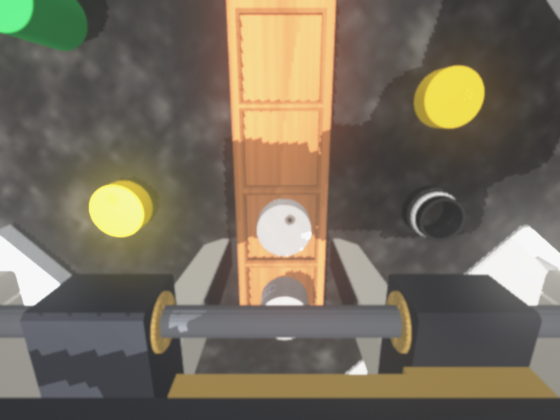

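>>> move_arm(
  moves=[
    [[0.1, 0.2, 1, -0.3, 5.8], [0.1, 0.2, 2, -0.3, 5.8], [0.1, 0.2, 3, -0.3, 5.8], [0.1, 0.2, 3.6, -0.3, 5.8], [0.1, 0.2, 3.8, -0.3, 5.8], [0.1, 0.2, 3.8, -0.3, 5.8], [0.1, 0.2, 3.8, -0.3, 5.8], [0.1, 0.2, 3.8, -0.3, 5.8], [0.1, 0.2, 3.8, -0.3, 5.8], [0.1, 0.2, 3.8, -0.3, 5.8]],
  ],
)

```text
time: 18.7
tool_pos: [0.5426, 0.0298, 0.202]
tcp_rot: [0.0, 0.136, 0.991, 0.0]
force: [0.4, 0.2, 1.0]
finger_gap: 0.0579
```

```bash
python3 - <<'E'
from h import *
import cv2
go([.5424,.0304,.2015],74.4)
E
```

```text
t 18.7 pos [0.5426 0.0298 0.202 ] yaw 74.39 tilt 0.03 q7 1.04 gap 0.0579 F [0.4 0.2 1. ]
shift [0.04 0.06 0.05] turn -0.01
```

>>> move_arm(
  moves=[
    [[0, 0.1, 0.05, 0, 3.4], [0, 0.1, 0.05, 0, 3.4], [0, 0.1, 0.05, 0, 3.4], [0, 0.1, 0.05, 0, 3.4], [0, 0.1, 0.05, 0, 3.4], [0, 0.1, 0.05, 0, 3.4], [0, 0.1, 0.05, 0, 3.4], [0, 0.1, -0.3, 0, 3.4], [0, 0.1, -1, 0, 3.4], [0, 0.1, -2, 0, 3.4]],
  ],
  grip_force=35,
)

```text
time: 19.7
tool_pos: [0.5427, 0.0308, 0.2221]
tcp_rot: [-0.0, 0.136, 0.991, -0.0]
force: [0.3, 0.1, -2.1]
finger_gap: 0.0368
```

```bash
python3 - <<'E'
from h import *
import cv2
go([.5567,-.236,.29],26.2)
im=env.snapshot('wrist')[:,:,::-1]; cv2.imwrite('pics/w11.png',im)
E
```

```text
t 19.7 pos [0.5427 0.0308 0.2221] yaw 74.39 tilt 0.04 q7 1.04 gap 0.0368 F [ 0.3  0.1 -2.1]
shift [ -8.52 -25.32  -6.79] turn 48.19
```

View pics/w11.png

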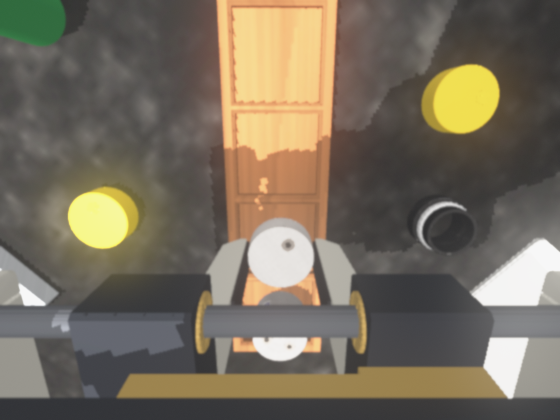

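Disc held level (280,252). Carry it to the tray's pocket 3.

>>> move_arm(
  moves=[
    [[0, 0, -1.5, 0, 3.4], [0, 0, -4, 0, 3.4], [-0.3, -1, -6, 2, 3.4], [-1, -3, -6.8, 6, 3.4], [-2, -6, -6.8, 12, 3.4], [-3.2, -9.5, -6.8, 18, 3.4], [-4.4, -13, -6.8, 25, 3.4], [-5.6, -16.5, -6.8, 32, 3.4], [-6.7, -20, -6.8, 38, 3.4], [-7.6, -22.6, -6.8, 43, 3.4]],
  ],
)

```text
time: 20.75
tool_pos: [0.5542, -0.2113, 0.2896]
tcp_rot: [0.0, 0.494, 0.87, -0.001]
force: [0.3, -0.6, -1.2]
finger_gap: 0.0368
```

```bash
python3 - <<'E'
from h import *
go([.5567,-.236,.225],26.2)
E
```

```text
t 20.75 pos [ 0.5542 -0.2113  0.2896] yaw 30.85 tilt 0.07 q7 0.92 gap 0.0368 F [ 0.3 -0.6 -1.2]
shift [-2.24 -1.05  6.47] turn 4.65
```

>>> move_arm(
  moves=[
    [[-1.2, -0.5, 0, 2.5, 3.4], [-1.9, -0.8, 0, 4, 3.4], [-2.2, -1, 0.5, 4.6, 3.4], [-2.3, -1, 2, 4.6, 3.4], [-2.3, -1, 3.5, 4.6, 3.4], [-2.3, -1, 5, 4.6, 3.4], [-2.3, -1, 6, 4.6, 3.4], [-2.3, -1, 6.5, 4.6, 3.4], [-2.3, -1, 6.5, 4.6, 3.4], [-2.3, -1, 6.5, 4.6, 3.4]],
  ],
)

```text
time: 21.75
tool_pos: [0.5588, -0.2322, 0.2249]
tcp_rot: [0.0, 0.524, 0.852, 0.0]
force: [-0.3, -0.7, -2.2]
finger_gap: 0.0372
```

```bash
python3 - <<'E'
from h import *
import cv2
go([.5567,-.236,.202],26.2)
im=env.snapshot('wrist')[:,:,::-1]; cv2.imwrite('pics/w12.png',im)
E
```

```text
t 21.75 pos [ 0.5588 -0.2322  0.2249] yaw 26.79 tilt 0.01 q7 0.91 gap 0.0372 F [-0.3 -0.7 -2.2]
shift [-0.24 -0.36  2.29] turn 0.59
```

View pics/w12.png

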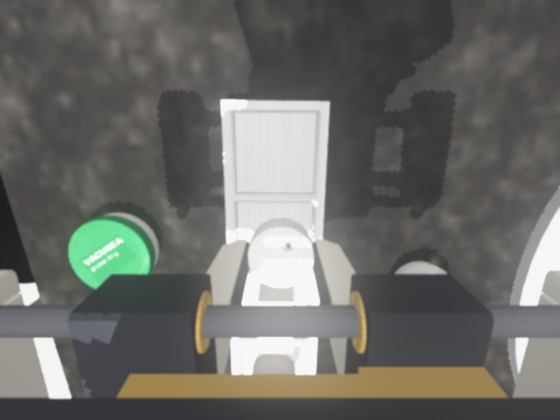

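>>> move_arm(
  moves=[
    [[-0.1, -0.1, 0, 0.3, 3.4], [-0.2, -0.3, 0.2, 0.5, 3.4], [-0.2, -0.3, 0.7, 0.5, 3.4], [-0.2, -0.3, 1.1, 0.5, 3.4], [-0.2, -0.3, 1.3, 0.5, 3.4], [-0.2, -0.3, 1.4, 0.5, 3.4], [-0.2, -0.3, 1.4, 0.5, 3.4], [-0.2, -0.3, 1.4, 0.5, 3.4], [-0.2, -0.3, 1.4, 0.5, 3.4], [-0.2, -0.3, 1.4, 0.5, 3.4]],
  ],
)

```text
time: 22.8
tool_pos: [0.5569, -0.2353, 0.2109]
tcp_rot: [0.0, 0.528, 0.849, 0.0]
force: [0.2, 0.8, -1.9]
finger_gap: 0.037
```

```bash
python3 - <<'E'
from h import *
import cv2
go([.5567,-.236,.202],26.2)
im=env.snapshot('wrist')[:,:,::-1]; cv2.imwrite('pics/w13.png',cv2.resize(im[180:320,200:360],None,fx=4,fy=4))
E
```

```text
t 22.8 pos [ 0.5569 -0.2353  0.2109] yaw 26.29 tilt 0.01 q7 0.91 gap 0.037 F [ 0.2  0.8 -1.9]
shift [-0.05 -0.05  0.89] turn 0.09
```

View pics/w13.png

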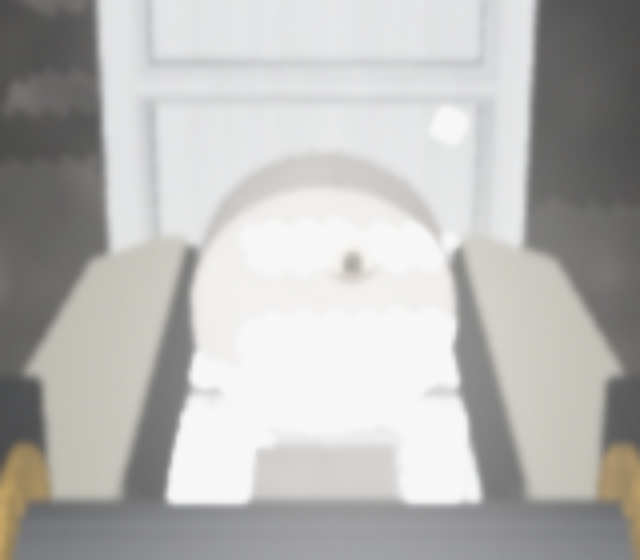

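>>> move_arm(
  moves=[
    [[0, 0, 0.3, 0, 3.4], [0, 0, 0.55, 0, 3.4], [0, 0, 0.75, 0, 3.4], [0, 0, 0.85, 0, 3.4], [0, 0, 0.9, 0, 3.4], [0, 0, 0.9, 0, 3.4], [0, 0, 0.9, 0, 4], [0, 0, 0.9, 0, 4.6], [0, 0, 0.9, 0, 5.2], [0, 0, 0.9, 0, 5.8]],
  ],
)

```text
time: 23.85
tool_pos: [0.557, -0.2354, 0.2019]
tcp_rot: [0.0, 0.528, 0.849, 0.0]
force: [0.1, 0.8, -1.1]
finger_gap: 0.0552
```

```bash
python3 - <<'E'
from h import *
import cv2
go([.6003,.0139,.29],74.4)
im=env.snapshot('wrist')[:,:,::-1]; cv2.imwrite('pics/w14.png',cv2.resize(im[180:320,200:360],None,fx=4,fy=4))
E
```

```text
t 23.85 pos [ 0.557  -0.2354  0.2019] yaw 26.29 tilt 0.02 q7 0.91 gap 0.0552 F [ 0.1  0.8 -1.1]
shift [20.43 14.93 -8.81] turn -48.11
```

View pics/w14.png

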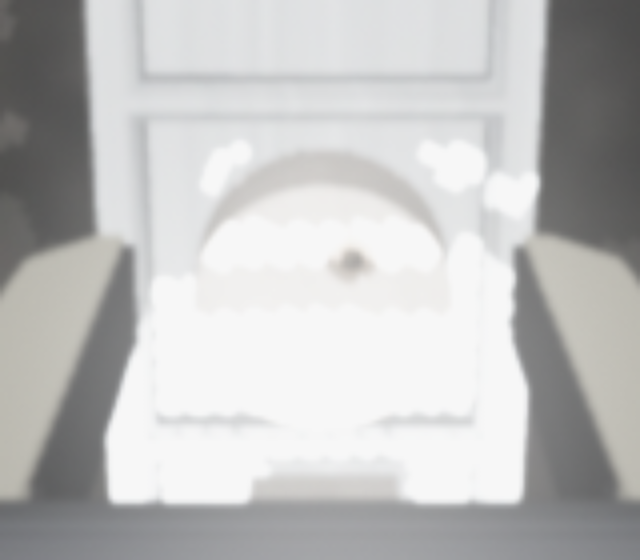

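>>> move_arm(
  moves=[
    [[0, 0, -2, 0, 5.8], [0, 0, -5, 0, 5.8], [1, 0.7, -8, -3, 5.8], [3, 2.2, -8.8, -8, 5.8], [5.8, 4.2, -8.8, -14, 5.8], [8.8, 6.4, -8.8, -21, 5.8], [11.8, 8.6, -8.8, -28, 5.8], [14.8, 10.8, -8.8, -35, 5.8], [17.4, 12.7, -8.8, -41, 5.6], [19, 13.9, -8.8, -45, 5.6]],
  ],
)

```text
time: 24.9
tool_pos: [0.5976, -0.0006, 0.2899]
tcp_rot: [0.0, 0.159, 0.987, 0.0]
force: [-0.8, -0.8, -0.4]
finger_gap: 0.056
```

```bash
python3 - <<'E'
from h import *
import cv2
go([.6003,.0139,.25],74.4)
im=env.snapshot('top')[:,:,::-1]; cv2.imwrite('pics/t15.png',cv2.resize(im[110:255,300:450],None,fx=4,fy=4,interpolation=cv2.INTER_CUBIC))
E
```

```text
t 24.9 pos [ 0.5976 -0.0006  0.2899] yaw 71.66 tilt 0.06 q7 1.09 gap 0.056 F [-0.8 -0.8 -0.4]
shift [0.2  1.46 3.99] turn -2.74
```

View pics/t15.png

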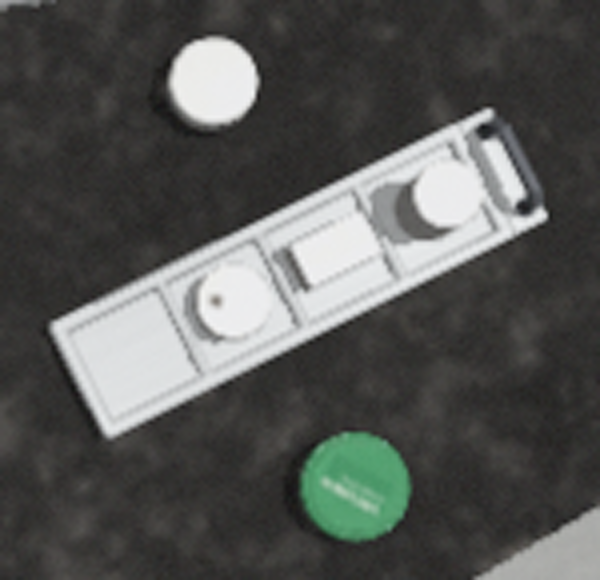

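>>> move_arm(
  moves=[
    [[0.1, 0.8, 0, -1.5, 5.6], [0.1, 1.4, 0, -2.5, 5.6], [0.1, 1.5, 0.5, -2.8, 5.6], [0.1, 1.5, 1.5, -2.8, 5.6], [0.1, 1.5, 2.5, -2.8, 5.6], [0.1, 1.5, 3.5, -2.8, 5.6], [0.1, 1.5, 4, -2.8, 5.6], [0.1, 1.5, 4, -2.8, 5.6], [0.1, 1.5, 4, -2.8, 5.6], [0.1, 1.5, 4, -2.8, 5.6]],
  ],
)

```text
time: 25.95
tool_pos: [0.6013, 0.0111, 0.25]
tcp_rot: [0.0, 0.138, 0.99, 0.0]
force: [0.6, -0.4, -0.4]
finger_gap: 0.0561
```

```bash
python3 - <<'E'
from h import *
import cv2
go([.6003,.0139,.203],74.4)
im=env.snapshot('wrist')[:,:,::-1]; cv2.imwrite('pics/w16.png',im)
E
```

```text
t 25.95 pos [0.6013 0.0111 0.25  ] yaw 74.09 tilt 0.03 q7 1.1 gap 0.0561 F [ 0.6 -0.4 -0.4]
shift [0.18 0.24 4.7 ] turn -0.31
```

View pics/w16.png

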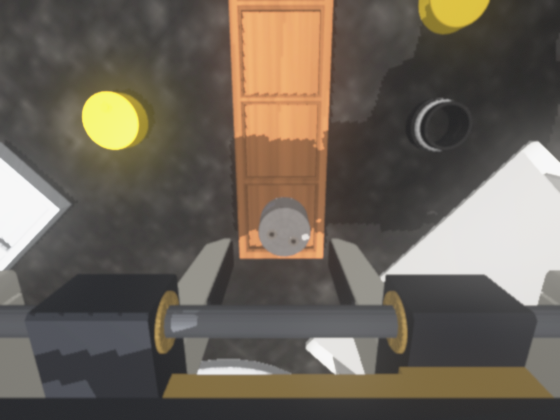

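>>> move_arm(
  moves=[
    [[0.1, 0.2, 1, -0.3, 5.6], [0.1, 0.2, 2, -0.3, 5.6], [0.1, 0.2, 3, -0.3, 5.6], [0.1, 0.2, 4, -0.3, 5.6], [0.1, 0.2, 4.5, -0.3, 5.6], [0.1, 0.2, 4.7, -0.3, 5.6], [0.1, 0.2, 4.7, -0.3, 5.6], [0.1, 0.2, 4.7, -0.3, 5.6], [0.1, 0.2, 4.7, -0.3, 5.6], [0.1, 0.2, 4.7, -0.3, 5.6]],
  ],
)

```text
time: 27.0
tool_pos: [0.6009, 0.0133, 0.2031]
tcp_rot: [0.0, 0.136, 0.991, 0.0]
force: [-0.6, -0.4, -0.2]
finger_gap: 0.0563
```

```bash
python3 - <<'E'
from h import *
go([.6003,.0139,.203],74.4)
E
```

```text
t 27.0 pos [0.6009 0.0133 0.2031] yaw 74.39 tilt 0.04 q7 1.09 gap 0.0563 F [-0.6 -0.4 -0.2]
shift [0.07 0.04 0.01] turn -0.01
```

>>> move_arm(
  moves=[
    [[0, 0, 0, 0, 3.2], [0, 0, 0, 0, 3.2], [0, 0, 0, 0, 3.2], [0, 0, 0, 0, 3.2], [0, 0, 0, 0, 3.2], [0, 0, 0, 0, 3.2], [0, 0, 0, 0, 3.2], [0, 0, -0.3, 0, 3.2], [0, 0, -1, 0, 3.2], [0, 0, -2, 0, 3.2]],
  ],
)

```text
time: 28.0
tool_pos: [0.6005, 0.0132, 0.2229]
tcp_rot: [-0.001, 0.136, 0.991, -0.0]
force: [0.1, -1.2, -2.2]
finger_gap: 0.0357
```

```bash
python3 - <<'E'
from h import *
import cv2
go([.532,-.1855,.29],26.2)
im=env.snapshot('wrist')[:,:,::-1]; cv2.imwrite('pics/w17.png',im)
E
```

```text
t 28.0 pos [0.6005 0.0132 0.2229] yaw 74.39 tilt 0.07 q7 1.09 gap 0.0357 F [ 0.1 -1.2 -2.2]
shift [  1.26 -20.99  -6.7 ] turn 48.19
```

View pics/w17.png

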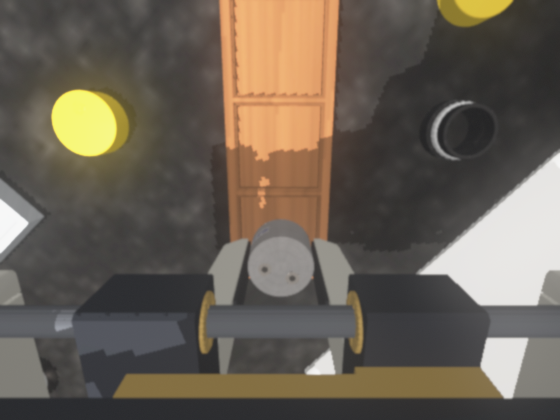

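Middle sample held upright at (281,255). Carry on to pocket 4.

>>> move_arm(
  moves=[
    [[0, 0, -1.5, 0, 3.2], [0, 0, -4, 0, 3.2], [0, -1, -6, 3, 3.2], [0.2, -3, -6.7, 8, 3.2], [0.3, -5.8, -6.7, 14, 3.2], [0.5, -8.8, -6.7, 21, 3.2], [0.7, -11.8, -6.7, 28, 3.2], [0.9, -14.8, -6.7, 35, 3.2], [1.1, -17.6, -6.7, 41, 3.2], [1.2, -19.6, -6.7, 45, 3.2]],
  ],
)

```text
time: 29.05
tool_pos: [0.5357, -0.174, 0.2908]
tcp_rot: [0.0, 0.507, 0.862, 0.0]
force: [1.0, 0.0, -2.2]
finger_gap: 0.0352
```

```bash
python3 - <<'E'
from h import *
go([.532,-.1855,.225],26.2)
E
```

```text
t 29.05 pos [ 0.5357 -0.174   0.2908] yaw 29.09 tilt 0.04 q7 0.85 gap 0.0352 F [ 1.   0.  -2.2]
shift [-0.82 -0.88  6.58] turn 2.89
```

>>> move_arm(
  moves=[
    [[-0.4, -0.6, 0, 1.5, 3.2], [-0.8, -0.9, 0, 2.9, 3.2], [-0.8, -0.9, 0.5, 2.9, 3.2], [-0.8, -0.9, 2, 2.9, 3.2], [-0.8, -0.9, 3.5, 2.9, 3.2], [-0.8, -0.9, 5, 2.9, 3.2], [-0.8, -0.9, 6, 2.9, 3.2], [-0.8, -0.9, 6.5, 2.9, 3.2], [-0.8, -0.9, 6.5, 2.9, 3.2], [-0.8, -0.9, 6.5, 2.9, 3.2]],
  ],
)

```text
time: 30.05
tool_pos: [0.5328, -0.1834, 0.225]
tcp_rot: [0.0, 0.526, 0.85, 0.0]
force: [0.7, -0.4, -2.7]
finger_gap: 0.0354
```

```bash
python3 - <<'E'
from h import *
import cv2
go([.532,-.1855,.203],26.2)
im=env.snapshot('wrist')[:,:,::-1]; cv2.imwrite('pics/w18.png',im)
E
```

```text
t 30.05 pos [ 0.5328 -0.1834  0.225 ] yaw 26.52 tilt 0.02 q7 0.85 gap 0.0354 F [ 0.7 -0.4 -2.7]
shift [-0.15 -0.17  2.2 ] turn 0.32
```

View pics/w18.png

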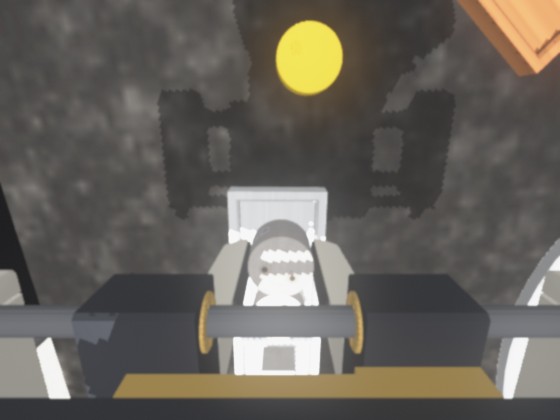

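>>> move_arm(
  moves=[
    [[-0.1, -0.1, 0.3, 0.3, 3.2], [-0.1, -0.1, 0.8, 0.3, 3.2], [-0.1, -0.1, 1.2, 0.3, 3.2], [-0.1, -0.1, 1.5, 0.3, 3.2], [-0.1, -0.1, 1.7, 0.3, 3.2], [-0.1, -0.1, 1.9, 0.3, 3.2], [-0.1, -0.1, 2.05, 0.3, 3.2], [-0.1, -0.1, 2.15, 0.3, 3.2], [-0.1, -0.1, 2.2, 0.3, 3.2], [-0.1, -0.1, 2.2, 0.3, 3.2]],
  ],
)

```text
time: 31.1
tool_pos: [0.5322, -0.185, 0.2028]
tcp_rot: [0.0, 0.529, 0.849, 0.0]
force: [-0.5, 0.5, -2.0]
finger_gap: 0.0354
```

```bash
python3 - <<'E'
from h import *
import cv2
go([.532,-.1855,.203],26.2)
im=env.snapshot('wrist')[:,:,::-1]; cv2.imwrite('pics/w19.png',cv2.resize(im[150:320,200:360],None,fx=3.5,fy=3.5))
E
```

```text
t 31.1 pos [ 0.5322 -0.185   0.2028] yaw 26.19 tilt 0.01 q7 0.85 gap 0.0354 F [-0.5  0.5 -2. ]
shift [-0.04 -0.04 -0.02] turn -0.01
```

View pics/w19.png

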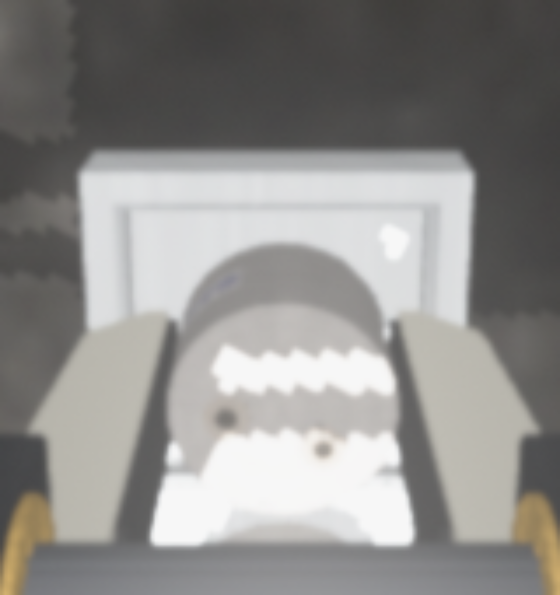

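Centred and at floor height; release.

>>> move_arm(
  moves=[
    [[0, 0, 0.1, 0, 3.2], [0, 0, 0.1, 0, 3.2], [0, 0, 0.1, 0, 4], [0, 0, 0.1, 0, 4.6], [0, 0, 0.1, 0, 5.2], [0, 0, 0.1, 0, 5.6], [0, 0, 0.1, 0, 5.6], [0, 0, 0, 0, 5.6], [0, 0, -0.8, 0, 5.6], [0, 0, -2, 0, 5.6]],
  ],
)

```text
time: 32.15
tool_pos: [0.532, -0.185, 0.223]
tcp_rot: [-0.001, 0.529, 0.849, -0.0]
force: [-0.8, 0.2, 0.4]
finger_gap: 0.0556
```

>>> move_arm(
  moves=[
    [[0, 0, -3, 0, 5.6], [0, 0, -6, 0, 5.6], [0, 0, -9, 0, 5.6], [2, 0, -12, 0, 5.6], [5, 0, -14, 0, 5.6], [9, 0, -15, 0, 5.6], [13, 0, -15, 0, 5.6], [16, 0, -15, 0, 5.6], [18, 0, -15, 0, 5.6], [18, 0, -15, 0, 5.6]],
  ],
)

```text
time: 33.15
tool_pos: [0.4514, -0.0214, 0.3737]
tcp_rot: [-0.0, 0.527, 0.85, 0.001]
force: [0.9, -0.4, -0.3]
finger_gap: 0.056
```

```bash
python3 - <<'E'
from h import *
import cv2
go([.532,-.1855,.4],26.2)
im=env.snapshot('top')[:,:,::-1]; cv2.imwrite('pics/t20.png',cv2.resize(im[100:290,150:450],None,fx=2.6,fy=2.6,interpolation=cv2.INTER_CUBIC))
im=env.snapshot('scene')[:,:,::-1]; cv2.imwrite('pics/s20.png',cv2.resize(im[150:300,170:460],None,fx=2.7,fy=2.7,interpolation=cv2.INTER_CUBIC))
E
```

```text
t 33.15 pos [ 0.4514 -0.0214  0.3737] yaw 26.4 tilt 0.06 q7 0.5 gap 0.056 F [ 0.9 -0.4 -0.3]
shift [-18.28  -0.08  -2.64] turn 0.2
```

View pics/t20.png

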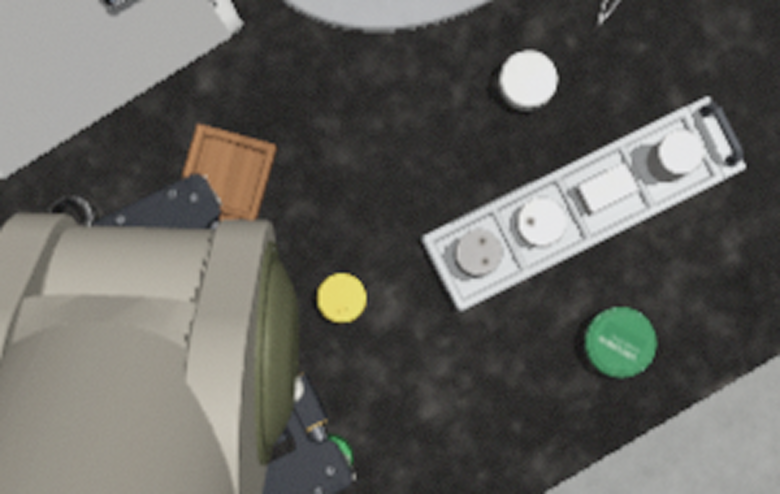

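View pics/s20.png

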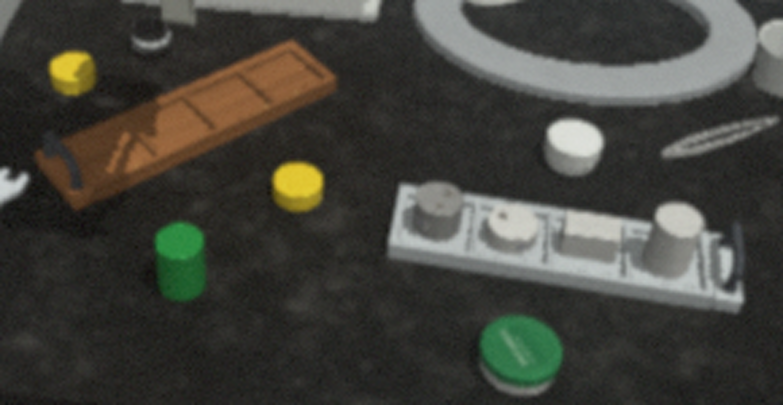

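```bash
python3 -c "
from plant import env
print(env.job_done()); print(env.get_state()['time'])"
```

```text
the job is handed in; nothing more can be done
None
the job is handed in; nothing more can be done
```

I moved all four samples from the wooden rack to the tray one at a time, in pocket order, and handed the job in at about 33 s. Pocket 1 holds the tall sample, 2 the block, 3 the flat disc and 4 the middle one. None was laid on the bench.

**Last checks:** the final top and scene pictures show each sample standing upright inside the pocket with its own number and the wooden rack empty. The loupe, grease tin and jar look to be where they started. The gripper let go of every sample at floor height and stood clear at hand-in. I judged by eye that the samples are upright and seated; I did not triangulate their heights in the tray.

**Disagreements found:**
- **Block angle:** in the rack the block was turned about 27° (0.47 rad) from the row, against the stated 0.15 rad. I turned the gripper to match it and set it straight in the tray.
- **Tray centre:** the tray's outline is not symmetric about its pockets. My first estimate, taken from the outer corners, was about 9 mm off along the row, so I used the ribs and pocket edges instead.
- **Contact force:** the wrist showed about 6 N upward while gripping the block, and it was gone after the lift. I didn't look for the cause.

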